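Lay out the stationery tray to its printed template

ROBOT

A 6-joint arm with a two-finger parallel gripper is mounted at the origin on the work surface. World frame = base frame: x ahead of the robot, y to its left, z up, the work surface at z = 0. Lengths are in m, angles in degrees, forces in N, time in s.
With the tool pointing down it reaches from about 0.3 to 0.75 m from the base axis. Payload 8.5 kg.
Tool frame: the origin (TCP) lies on the centre line of the jaws, within the pads' length; the fingertips stand 22 mm ahead of it and the grasp point (between the pads) lies 3 mm ahead of it (env.tip_reach is the distance from the TCP to the fingertips, in m); y points along the fingers, z is the direction in which the jaws open and shut, and the axes are right-handed (so a half turn about y gives the same grasp; the last joint's range is limited). The gripper opens to 85 mm and grips with 20 to 120 N. Pads are 22 mm wide; open, the fingers measure 114 mm over their backs; the gripper's body (76 mm by 85 mm) begins 54 mm behind the grasp point. The pads swing forward as they close: fully open they stand 13 mm farther back than shut.
Start: joints at [-83.726, 21.807, 74.336, -0, 83.858, -12.336], TCP at [0.176, -0.521, 0.253] pointing down, gripper open.
Joint ranges: [-178.18, 178.18], [-50.72, 133.34], [12.68, 142.11], [-81.47, 261.47], [9.98, 163.14], [-165.26, 165.26]. Speed limits (degrees/s): [136.94, 136.94, 180, 180, 180, 180].

INTERFACE

Orientations are given as a 3x3 rotation matrix whose columns are the frame's x, y, z axes.
In Python, from rig import env, get_image gives the robot as it stands. The module is installed in compiled form; this text tells all that it offers.
- The arm moves only by the tool carry_out, never from a script. Its argument "targets" is a list that holds one entry, the list of rows, each a list of 7 numbers: the closure, from 0 (fully open) to 1 (shut), then the shift along the world's x, y, z in mm, then the turn, a rotation vector about the world's x, y, z in degrees. In form: [[[claw, dx, dy, dz, ax, ay, az], ...]]. A call has 1 to 20 rows; each row is the pose to reach, as a shift and turn from the pose commanded when the call began; what a row does not reach only later rows make up. A row lasts 1/12 s, in which the tool goes at most 41.7 mm and 7.16 degrees, less where a joint would pass 70% of its speed; a pose out of reach is approached as far as the arm can. A call with a gripper value outside its range is refused whole. The fingers move at their own pace and stop on an object; "squeeze" is the grip in N (left out, the last holds). Time passes only in rows, so rows that repeat a pose let the fingers close. It gives the time, the measured TCP pose, the force and the opening at its end, in the units of the state.
- env.observe(): the state, without advancing time (a new reading comes with each control period).
- get_image(name): name is "scene" or "top" or "wrist"; returns a dict with "img" (400x640x3 uint8, red, green, blue), "fx", "fy", "cx", "cy" (pixels), "k1" (the pictures are not rectified: a ray, as slopes to the right and down, at radius r is drawn at 1 + k1 r^2 times it, then the intrinsics apply), "rvec" (rotation vector, rad) and "tvec" (3), from world to camera coordinates, as OpenCV has them. Camera axes: x right, y down, z forward; pixel columns grow to the right and rows downward; lengths in m; the calibration is good to about 2 mm. A picture is of the moment at which its call begins. There is no depth.
- env.close_job(): hands the job in, once; it reports no verdict.
The state is a dict: "time_s": time; "q": joint angles; "qvel": joint speeds; "joint_efforts": joint torques, N m; "position": TCP position; "tool_rot": TCP orientation; "ft_force": force on the tool from outside, world axes, zero at the start; "wrist_torque": the same for the moment, N m; "grip_width": finger opening in m.
Only numpy, scipy, OpenCV 4.12 (cv2) and the standard library are available. Lean on these libraries where they do the work, as an engineer would, in place of code of your own. Each camera call takes 0.05 s, during which the arm holds its last target.

TASK

Set up the grey stationery tray to match the layout printed in it: put the red stapler inside the red rectangle, standing on its base and lying along it (either way round), and the green paper-clip pot upright inside the green circle. Let go of both; the black stapler, the blue pot and the roll of tape are not part of this set.

Things in the scene. Friction and masses are not known exactly. Their poses are not given: they have to be found in the camera images.
- red_stapler: Red desk stapler on its base, loose, 0.2 kg: 130 mm long (x, head to +x), 34 mm wide (y), 52 mm high. Origin: centre of the underside. Its red upper arm is 30 mm wide, with flat upright sides 32 to 48 mm above the underside: grip it there across y, near the middle. A black stapler of the same shape is not wanted. The desk things stand on the table left of the tray, 45 mm or more apart.
- green_pot: Round green paper-clip pot with a dark opening in its top and a few steel clips stuck on it, loose, 0.12 kg, upright: diameter 50 mm, straight sides up to 50 mm, 60 mm high overall. Origin: centre of the underside, z up along its axis. Rigid; grip it across the green body from any side. A blue pot of the same shape stands nearby and is not wanted.
- stapler_spot: Red rectangle printed on the tray's floor: 150 x 54 mm inside its 4 mm line. Origin: its centre, on the floor; x along its long side. The fixed grey tray is turned by the same angle: 210 mm along x, 250 mm along y, white floor 4 mm above the table, rim 4 mm thick and 12 mm high above the table. Rectangle and circle lie in opposite halves of the tray along y; which is which varies.
- pot_spot: Green circle printed on the tray's floor, for the pot: 74 mm diameter inside its 4 mm line. Origin: its centre, on the floor, 4 mm above the table; x as for the rectangle. Its centre lies about 115 mm from the rectangle's centre.
Mind the look-alikes: they are no part of the job. There is more than one size of the green_pot; the one meant has the size given above.

How it is judged:
By the outcome, as a careful person would: the job done as asked, in the order asked, and still so for the second after the job is handed in, with the robot touching nothing.
It also fails if it takes over 58 s, if anything falls off the work surface, if the arm or the gripper's body presses on something with over 40 N, if the wrist force passes 120 N, or if a joint passes its speed limit or range.

## Working session

There is one attempt and no reset: what is moved stays moved. The work goes in short steps, Python scripts to look and compute and a tool call to move; the robot and the scene stay as the last step left them, time stands still between calls to the robot, and variables do not carry over. Pictures are saved under pics/ and viewed, and the job is handed in when it is done.

Besides the shell and the picture viewer there is one more tool, called after "Emit:" as name([rows], argument=value, ...), one row to a line, values as JSON. carry_out: Moves the arm, as the interface text tells. Its arguments: {"type":"object","properties":{"targets":{"type":"array"},"squeeze":{"type":"number"}},"required":["targets"]}

```bash
mkdir -p pics
cat > h.py <<'E'
import numpy as np, cv2
from rig import env, get_image
def save(name,fn):
    d=get_image(name); cv2.imwrite('pics/'+fn,d['img'][:,:,::-1]); np.save('pics/'+fn+'.npy',d,allow_pickle=True); return d
def load(fn): return np.load('pics/'+fn+'.npy',allow_pickle=True).item()
def cal(d):
    K=np.array([[d['fx'],0,d['cx']],[0,d['fy'],d['cy']],[0,0,1.]]);return K,np.array([d['k1'],0,0,0,0.]),np.array(d['rvec'],float).ravel(),np.array(d['tvec'],float).ravel()
def ray(d,pts):
    K,D,r,t=cal(d);u=cv2.undistortPoints(np.array(pts,float).reshape(-1,1,2),K,D).reshape(-1,2)
    R=cv2.Rodrigues(r)[0];return -R.T@t,np.c_[u,np.ones(len(u))]@R
def plane(d,pts,z):
    c,v=ray(d,pts);return c+v*((z-c[2])/v[:,2])[:,None]
def proj(d,P):
    K,D,r,t=cal(d);return cv2.projectPoints(np.array(P,float).reshape(-1,1,3),r,t,K,D)[0].reshape(-1,2)
E
python3 - <<'E'
from h import *
for n in('scene','top','wrist'):
    d=save(n,n+'0.png'); print(n,d['k1'],ray(d,[[320,200]]))
s=env.observe();print(s['time_s'],s['position'],s['tool_rot'],s['grip_width'])
E
```

```text
scene -0.05395819758640247 (array([ 1.23709893, -0.3343105 ,  0.55555023]), array([[-0.75427863,  0.37475457, -0.5391203 ]]))
top -0.043222999987955237 (array([0.42078839, 0.04024651, 0.78101824]), array([[ 0.12356402,  0.01133489, -0.99227705]]))
wrist -0.005488085312217779 (array([ 0.23893958, -0.50014953,  0.37415114]), array([[-0.25501435, -0.07893975, -0.96372583]]))
0.15 [ 0.17550434 -0.52104902  0.25285998] [[-9.47712716e-01 -9.66924742e-05  3.19124737e-01]
 [-3.19124647e-01  1.09768577e-03 -9.47712116e-01]
 [-2.58662054e-04 -9.99999393e-01 -1.07114771e-03]] 0.0850812668151091
```

View pics/top0.png

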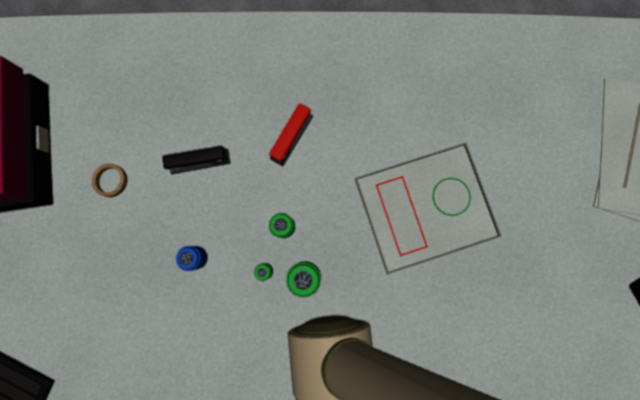

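View pics/scene0.png

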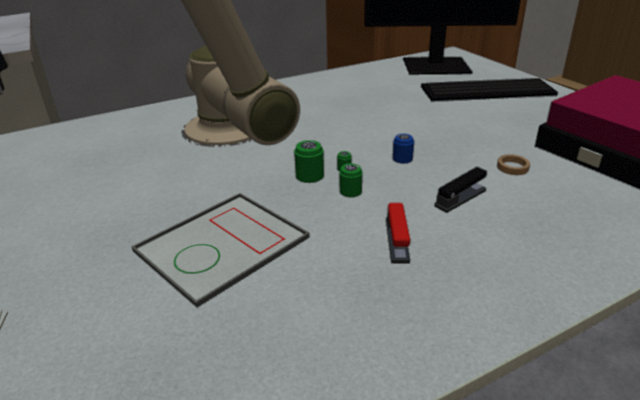

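The top view shows the tray with a red rectangle (~402,216) and green circle (~452,197). The red stapler is at (291,134). There are three green pots, at (282,225), (263,271) and (303,279). Next I measure them.

```bash
cat > m.py <<'E'
from h import *
def masks(d):
    hsv=cv2.cvtColor(d['img'],cv2.COLOR_RGB2HSV);H,S,V=cv2.split(hsv)
    red=((H<8)|(H>172))&(S>130)&(V>70); green=(H>45)&(H<75)&(S>110)&(V>40)
    return red.astype('uint8'),green.astype('uint8')
def comps(m,mn=40):
    cs,_=cv2.findContours(m,cv2.RETR_EXTERNAL,cv2.CHAIN_APPROX_NONE)
    return [c for c in cs if len(c)>20]
E
python3 - <<'E'
from m import *
d=load('top0.png');r,g=masks(d)
for c in comps(g):
    p=c.reshape(-1,2)
    for z in (0.004,0.05):
        P=plane(d,p,z)[:,:2].astype('float32');ctr,rad=cv2.minEnclosingCircle(P);print('g',p.mean(0).round(),z,ctr,2*rad,cv2.minAreaRect(P)[1])
for c in comps(r):
    p=c.reshape(-1,2)
    for z in (0.004,0.045):
        P=plane(d,p,z)[:,:2].astype('float32');print('r',p.mean(0).round(),z,cv2.minAreaRect(P))
d=load('scene0.png');r,g=masks(d)
for c in comps(g):
    p=c.reshape(-1,2)
    # vertical extent
    i=p[p[:,1].argmax()];print('scene g',p.mean(0).round(),cv2.boundingRect(c), plane(d,[i],0)[0])
    P=plane(d,p,.004)[:,:2].astype('float32');print(cv2.minEnclosingCircle(P))
for c in comps(r):
    p=c.reshape(-1,2)
    for z in (0.004,0.045):
        P=plane(d,p,z)[:,:2].astype('float32');print('scene r',p.mean(0).round(),z,cv2.minAreaRect(P))
E
```

```text
g [263. 271.] 0.004 (0.3692179024219513, 0.16632701456546783) 0.037043917924165726 (0.03256918117403984, 0.03512886166572571)
g [263. 271.] 0.05 (0.37227094173431396, 0.15886305272579193) 0.03486284613609314 (0.03064102493226528, 0.03304922580718994)
g [303. 279.] 0.004 (0.3545999825000763, 0.08218488842248917) 0.07131950557231903 (0.06873282045125961, 0.06780736148357391)
g [303. 279.] 0.05 (0.3585183918476105, 0.07970209419727325) 0.06710917502641678 (0.064663827419281, 0.0637931227684021)
g [281. 225.] 0.004 (0.4638398587703705, 0.12944775819778442) 0.052909333258867264 (0.05015919357538223, 0.05020385980606079)
g [281. 225.] 0.05 (0.46129122376441956, 0.12416700273752213) 0.04978896677494049 (0.04718971624970436, 0.047231774777173996)
g [436. 204.] 0.004 (0.5136677622795105, -0.2011665403842926) 0.05059332773089409 (0.050393328070640564, 0.010138302110135555)
g [436. 204.] 0.05 (0.5081692337989807, -0.18687471747398376) 0.04761001095175743 (0.04741000756621361, 0.009538090787827969)
g [437. 185.] 0.004 (0.5508943796157837, -0.20034195482730865) 0.028120368719100952 (0.00359537824
[... 1461 characters left out ...]
091667037457228), 15.475767135620117)
scene r [263. 226.] 0.045 ((0.5457429885864258, -0.10777478665113449), (0.11576804518699646, 0.006564495153725147), 15.475770950317383)
scene r [398. 224.] 0.004 ((0.6116315722465515, 0.14217133820056915), (0.03114621527493, 0.1392078995704651), 60.94028091430664)
scene r [398. 224.] 0.045 ((0.6581262946128845, 0.10675156116485596), (0.02883094735443592, 0.128859743475914), 60.94026565551758)
scene r [631.  79.] 0.004 ((0.3151673376560211, 1.2952324151992798), (0.052358467131853104, 0.009153628721833229), 8.444565773010254)
scene r [631.  79.] 0.045 ((0.3836999833583832, 1.1740988492965698), (0.04846635088324547, 0.008473154157400131), 8.444694519042969)
```

Run:
```python
from h import *
d=load('top0.png')['img'][80:320,130:530,::-1];cv2.imwrite('pics/t0c.png',cv2.resize(d,(800,480),interpolation=cv2.INTER_CUBIC))
d=load('scene0.png')['img'][120:310,270:520,::-1];cv2.imwrite('pics/s0c.png',cv2.resize(d,(750,570),interpolation=cv2.INTER_CUBIC))
```

```text
(no output)
```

View pics/t0c.png

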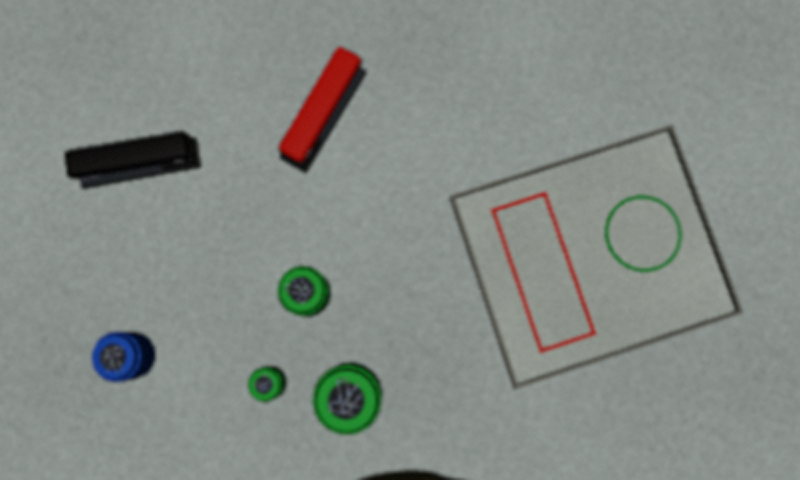

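View pics/s0c.png

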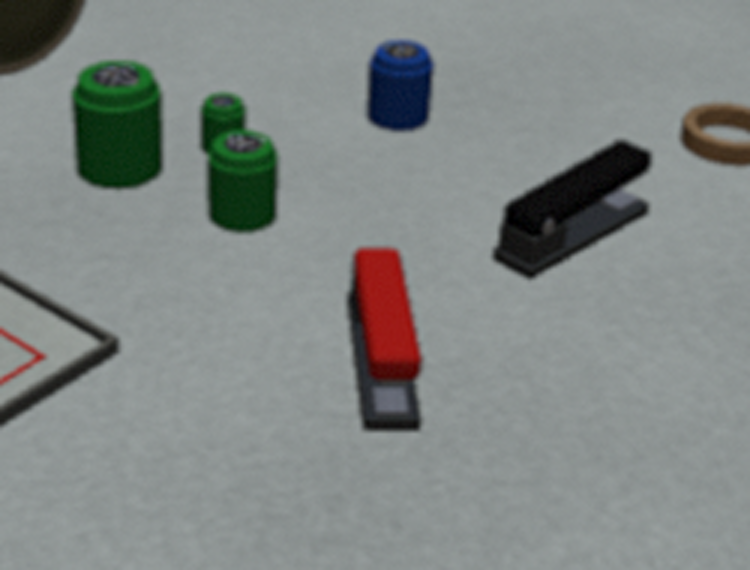

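Sizes match: the pot at (281,225) has a diameter of about 50 mm, while the other two are about 34 and 65 mm. Next I refine the stapler's base and the circle.

Run:
```python
from m import *
print(env.tip_reach)
d=load('scene0.png')
print('head corners z0',plane(d,[[391.3,262.7],[410,262]],0))
print('rect z4 scene', plane(d,[[210.5,219],[234,208.5],[284,237],[259,252]],.004))
t=load('top0.png')
hsv=cv2.cvtColor(t['img'],cv2.COLOR_RGB2HSV);H,S,V=cv2.split(hsv)
g=((H>45)&(H<85)&(S>60)).astype('uint8'); g[:,:425]=0; g[:,480:]=0; g[:170]=0;g[220:]=0
p=np.argwhere(g)[:,::-1];P=plane(t,p,.004)[:,:2].astype('float32');print('circle',len(p),cv2.minEnclosingCircle(P),cv2.fitEllipse(P))
g=((H>45)&(H<85)&(S>60))
d=load('scene0.png');hsv=cv2.cvtColor(d['img'],cv2.COLOR_RGB2HSV);H,S,V=cv2.split(hsv)
g=((H>45)&(H<85)&(S>60)).astype('uint8'); g[:240]=0;g[275:]=0;g[:,230:]=0;g[:,170:]
p=np.argwhere(g)[:,::-1];P=plane(d,p,.004)[:,:2].astype('float32');print('circle',len(p),cv2.fitEllipse(P))
# heights of the pots in scene at top-view axis
for xy in((.462,.125),(.357,.081),(.372,.16)):
    print(proj(d,[[*xy,0],[*xy,.04],[*xy,.06],[*xy,.08]]).round(0).tolist())
# dark base of stapler top view
print(plane(t,[[130+307/2,80+170/2],[130+283/2,80+158/2],[130+366/2,80+71/2]],0.005))
```

```text
0.022
head corners z0 [[0.70017659 0.06664519 0.        ]
 [0.71451355 0.0959133  0.        ]]
rect z4 scene [[ 0.41983237 -0.17106435  0.004     ]
 [ 0.40706128 -0.11775451  0.004     ]
 [ 0.54548551 -0.06779527  0.004     ]
 [ 0.56440334 -0.12508857  0.004     ]]
circle 257 ((0.5270892381668091, -0.22728626430034637), 0.0413392037153244) ((0.5270648002624512, -0.22760234773159027), (0.07820308953523636, 0.07844918221235275), 144.7851104736328)
circle 193 ((0.5255053639411926, -0.22862917184829712), (0.07793141156435013, 0.07874226570129395), 56.441593170166016)
[[351.0, 191.0], [351.0, 175.0], [351.0, 167.0], [351.0, 158.0]]
[[311.0, 175.0], [310.0, 160.0], [310.0, 152.0], [309.0, 143.0]]
[[344.0, 170.0], [344.0, 154.0], [344.0, 146.0], [344.0, 138.0]]
[[0.59201633 0.12725166 0.005     ]
 [0.60498134 0.15315263 0.005     ]
 [0.7017222  0.06551521 0.005     ]]
```

Emit:
carry_out([
  [[0,478,632,-80,0,0,-47.6],[0,478,632,-80,0,0,-47.6],[0,478,632,-80,0,0,-47.6],[0,478,632,-80,0,0,-47.6],[0,478,632,-80,0,0,-47.6],[0,478,632,-80,0,0,-47.6],[0,478,632,-80,0,0,-47.6],[0,478,632,-80,0,0,-47.6],[0,478,632,-80,0,0,-47.6],[0,478,632,-80,0,0,-47.6],[0,478,632,-80,0,0,-47.6],[0,478,632,-80,0,0,-47.6],[0,478,632,-80,0,0,-47.6],[0,478,632,-80,0,0,-47.6],[0,478,632,-80,0,0,-47.6],[0,478,632,-80,0,0,-47.6],[0,478,632,-80,0,0,-47.6],[0,478,632,-80,0,0,-47.6],[0,478,632,-80,0,0,-47.6],[0,478,632,-80,0,0,-47.6]],
], squeeze=40)

```text
time_s: 1.82
position: [0.6547, 0.1143, 0.1721]
tool_rot: [[-0.876, -0.001, -0.483], [0.483, 0.001, -0.876], [0.001, -1.0, -0.0]]
ft_force: [-0.3, -0.8, 0.3]
grip_width: 0.0852
```

Run:
```python
from m import *
d=save('wrist','w1.png');s=env.observe();print(s['time_s'],s['position'],s['qvel'])
r,g=masks(d)
for c in comps(r):
    for z in(.04,.052):
        P=plane(d,c.reshape(-1,2),z)[:,:2].astype('float32');print(z,cv2.boundingRect(c),cv2.minAreaRect(P))
```

```text
1.8667 [0.65567314 0.11649773 0.17133272] [-3.29154726 -2.79756412  5.96013122 -0.59575839 -2.63909448 -4.51098528]
0.04 (529, 146, 111, 137) ((0.5157780647277832, -0.09529455006122589), (0.13740338385105133, 0.05349566787481308), 18.209529876708984)
0.052 (529, 146, 111, 137) ((0.5251351594924927, -0.08692365884780884), (0.13089703023433685, 0.050962526351213455), 18.209545135498047)
0.04 (307, 123, 32, 138) ((0.6547459959983826, 0.11319398880004883), (0.026827005669474602, 0.12518689036369324), 60.39179992675781)
0.052 (307, 123, 32, 138) ((0.6575226187705994, 0.11169257014989853), (0.025556696578860283, 0.1192590519785881), 60.391815185546875)
```

View pics/w1.png

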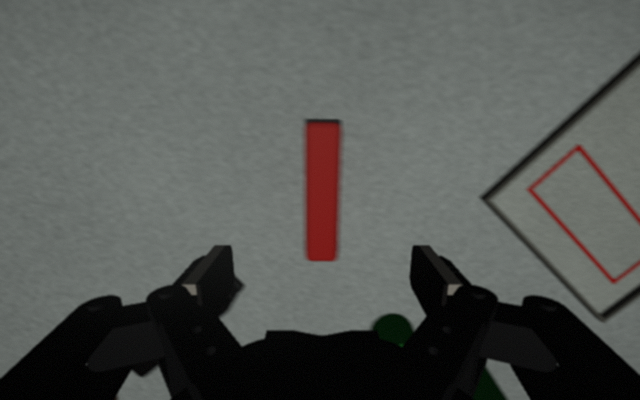

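The wrist view shows the red stapler upright at (322,190), midway between the jaws and parallel to them. I go down.

Emit:
carry_out([
  [[0,0,0,-30,0,0,0],[0,0,0,-60,0,0,0],[0,0,0,-85,0,0,0],[0,0,0,-105,0,0,0],[0,0,0,-120,0,0,0],[0,0,0,-128,0,0,0],[0,0,0,-128,0,0,0],[0,0,0,-128,0,0,0],[0,0,0,-128,0,0,0]],
])

```text
time_s: 2.62
position: [0.6541, 0.1107, 0.0466]
tool_rot: [[-0.875, 0.002, -0.485], [0.485, -0.0, -0.875], [-0.002, -1.0, -0.001]]
ft_force: [0.8, 0.9, 1.2]
grip_width: 0.0852
```

Emit:
carry_out([
  [[0.5,0,0,0,0,0,0],[0.9,0,0,0,0,0,0],[0.9,0,0,0,0,0,0],[0.9,0,0,0,0,0,0],[0.9,0,0,0,0,0,0],[0.9,0,0,0,0,0,0],[0.9,0,0,0,0,0,0],[0.9,0,0,0,0,0,0],[0.9,0,0,0,0,0,0],[0.9,0,0,0,0,0,0],[0.9,0,0,0,0,0,0],[0.9,0,0,0,0,0,0]],
])

```text
time_s: 3.62
position: [0.6537, 0.1108, 0.0457]
tool_rot: [[-0.875, 0.001, -0.485], [0.485, 0.0, -0.875], [-0.001, -1.0, -0.0]]
ft_force: [-1.4, -0.2, 5.2]
grip_width: 0.0292
```

Emit:
carry_out([
  [[0.9,0,0,15,0,0,0],[0.9,0,0,40,0,0,0],[0.9,0,0,70,0,0,0],[0.9,0,0,90,0,0,0],[0.9,0,0,100,0,0,0],[0.9,0,0,100,0,0,0],[0.9,0,0,100,0,0,0],[0.9,0,0,100,0,0,0],[0.9,0,0,100,0,0,0]],
])

```text
time_s: 4.37
position: [0.6529, 0.1107, 0.1433]
tool_rot: [[-0.875, -0.003, -0.485], [0.485, 0.0, -0.875], [0.003, -1.0, 0.002]]
ft_force: [-0.4, 0.2, -2.4]
grip_width: 0.0291
```

Run:
```python
from m import *
d=save('scene','s2.png')
cv2.imwrite('pics/s2c.png',cv2.resize(d['img'][90:310,130:480,::-1],(800,503),interpolation=cv2.INTER_CUBIC))
```

```text
(no output)
```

View pics/s2c.png

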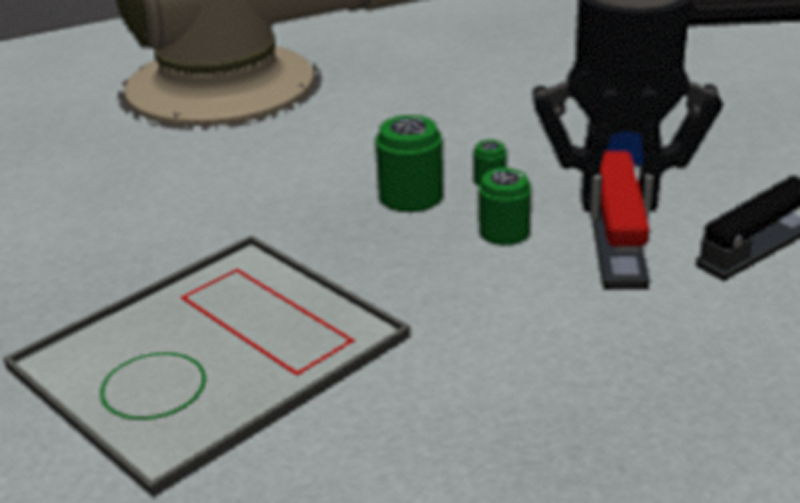

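The stapler hangs level, its body at about (625,220) in the crop. I carry it to the rectangle.

Emit:
carry_out([
  [[0.9,-5,-8,0,0,0,2],[0.9,-18,-25,0,0,0,6],[0.9,-33,-46,0,0,0,12],[0.9,-50,-69,0,0,0,18],[0.9,-67,-92,0,0,0,24],[0.9,-84,-115,0,0,0,30],[0.9,-101,-139,0,0,0,35],[0.9,-118,-162,0,0,0,40],[0.9,-135,-185,0,0,0,44],[0.9,-150,-207,0,0,0,47.2],[0.9,-160,-220,0,0,0,47.2],[0.9,-168,-231,0,0,0,47.2],[0.9,-168,-231,0,0,0,47.2],[0.9,-168,-231,-20,0,0,47.2],[0.9,-168,-231,-40,0,0,47.2],[0.9,-168,-231,-60,0,0,47.2],[0.9,-168,-231,-70,0,0,47.2],[0.9,-168,-231,-75,0,0,47.2],[0.9,-168,-231,-75,0,0,47.2],[0.9,-168,-231,-75,0,0,47.2]],
])

```text
time_s: 6.08
position: [0.4859, -0.12, 0.0705]
tool_rot: [[-0.95, 0.0, 0.313], [-0.313, -0.0, -0.95], [-0.0, -1.0, 0.0]]
ft_force: [0.5, -0.3, -1.9]
grip_width: 0.0293
```

Run:
```python
from m import *
d=save('top','t3.png')
cv2.imwrite('pics/t3c.png',cv2.resize(d['img'][120:300,340:540,::-1],(660,594),interpolation=cv2.INTER_CUBIC))
d=save('scene','s3.png')
cv2.imwrite('pics/s3c.png',cv2.resize(d['img'][130:320,110:360,::-1],(750,570),interpolation=cv2.INTER_CUBIC))
```

```text
(no output)
```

View pics/s3c.png

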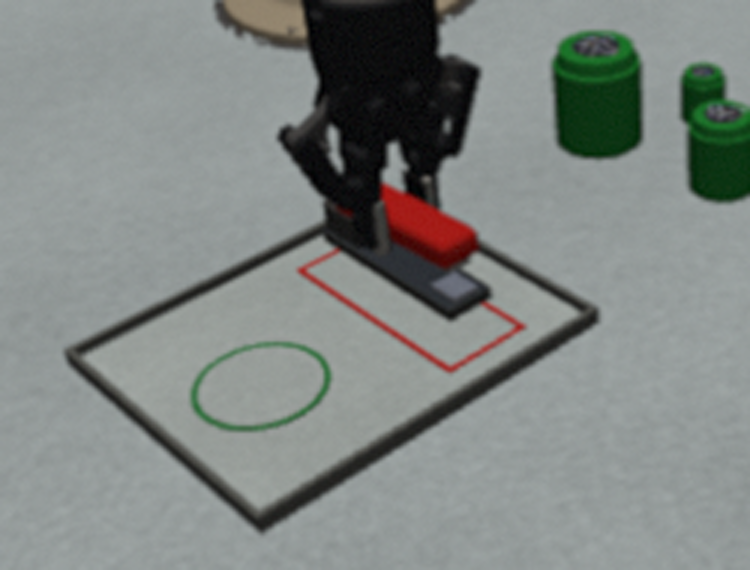

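Run:
```python
from m import *
d=load('s3.png');P=plane(d,[[260.7,235.7],[273.3,228]],.026);print(P,P.mean(0)[:2]-.065*np.array([np.cos(np.radians(18.2)),np.sin(np.radians(18.2))]))
```

```text
[[ 0.54891681 -0.11350168  0.026     ]
 [ 0.53824371 -0.08445861  0.026     ]] [ 0.48183208 -0.11928191]
```

The stapler is over the rectangle: its head corners are at about (452,317) and (490,294) in the crop, and its centre is within 4 mm. I lower it.

Emit:
carry_out([
  [[0.9,2,0,-6,0,0,0],[0.9,2,0,-12,0,0,0],[0.9,2,0,-16,0,0,0],[0.9,2,0,-18,0,0,0],[0.9,2,0,-20,0,0,0],[0.9,2,0,-20.5,0,0,0],[0.9,2,0,-20.5,0,0,0],[0.9,2,0,-20.5,0,0,0],[0.9,2,0,-20.5,0,0,0]],
])

```text
time_s: 6.93
position: [0.4876, -0.1203, 0.0499]
tool_rot: [[-0.95, 0.0, 0.312], [-0.312, -0.0, -0.95], [-0.0, -1.0, 0.0]]
ft_force: [0.4, 0.4, -2.0]
grip_width: 0.0293
```

Emit:
carry_out([
  [[0.9,0,0,-0.7,0,0,0],[0.9,0,0,-1.4,0,0,0],[0.9,0,0,-1.4,0,0,0],[0.9,0,0,-1.4,0,0,0]],
])

```text
time_s: 7.27
position: [0.4876, -0.1202, 0.0496]
tool_rot: [[-0.95, 0.001, 0.313], [-0.313, -0.001, -0.95], [-0.001, -1.0, 0.001]]
ft_force: [-4.3, 1.0, 12.8]
grip_width: 0.0294
```

Emit:
carry_out([
  [[0.7,0,0,1,0,0,0],[0.3,0,0,1,0,0,0],[0,0,0,1,0,0,0],[0,0,0,1,0,0,0],[0,0,0,1,0,0,0],[0,0,0,1,0,0,0],[0,0,0,1,0,0,0],[0,0,0,1,0,0,0],[0,0,0,1,0,0,0],[0,0,0,10,0,0,0],[0,0,0,30,0,0,0],[0,0,0,60,0,0,0],[0,0,0,90,0,0,0],[0,0,0,120,0,0,0],[0,0,0,130,0,0,0],[0,0,0,130,0,0,0]],
])

```text
time_s: 8.6
position: [0.4884, -0.1206, 0.1817]
tool_rot: [[-0.95, 0.006, 0.313], [-0.313, -0.003, -0.95], [-0.004, -1.0, 0.004]]
ft_force: [-0.3, -0.2, -1.2]
grip_width: 0.0854
```

Emit:
carry_out([
  [[0,-1,12,0,0,0,0],[0,-4,40,0,0,0,0],[0,-8,75,0,0,0,0],[0,-12,110,0,0,0,0],[0,-15,145,0,0,0,0],[0,-19,180,0,0,0,0],[0,-23,215,0,0,0,0],[0,-25,235,0,0,0,0],[0,-26,245,0,0,0,0],[0,-26,245,0,0,0,0],[0,-26,245,0,0,0,0],[0,-26,245,0,0,0,0]],
])

```text
time_s: 9.6
position: [0.4616, 0.1238, 0.178]
tool_rot: [[-0.95, -0.001, 0.311], [-0.311, -0.0, -0.95], [0.001, -1.0, -0.0]]
ft_force: [0.1, -0.7, -0.5]
grip_width: 0.0853
```

Run:
```python
from m import *
d=save('scene','s4.png')
cv2.imwrite('pics/s4c.png',cv2.resize(d['img'][130:320,110:360,::-1],(750,570),interpolation=cv2.INTER_CUBIC))
d=save('wrist','w4.png');r,g=masks(d);print(env.observe()['position'])
for c in comps(g):
    P=plane(d,c.reshape(-1,2),.05)[:,:2].astype('float32');print(cv2.boundingRect(c),cv2.minEnclosingCircle(P))
```

```text
[0.46170167 0.12368067 0.17822765]
(299, 287, 70, 48) ((0.3482358157634735, 0.0742659792304039), 0.03485779091715813)
(240, 250, 35, 33) ((0.37951087951660156, 0.16065363585948944), 0.017008891329169273)
(616, 201, 24, 62) ((0.5201120376586914, -0.16079820692539215), 0.030930107459425926)
(294, 167, 55, 55) ((0.4635002613067627, 0.12466512620449066), 0.024660499766469002)
```

View pics/s4c.png

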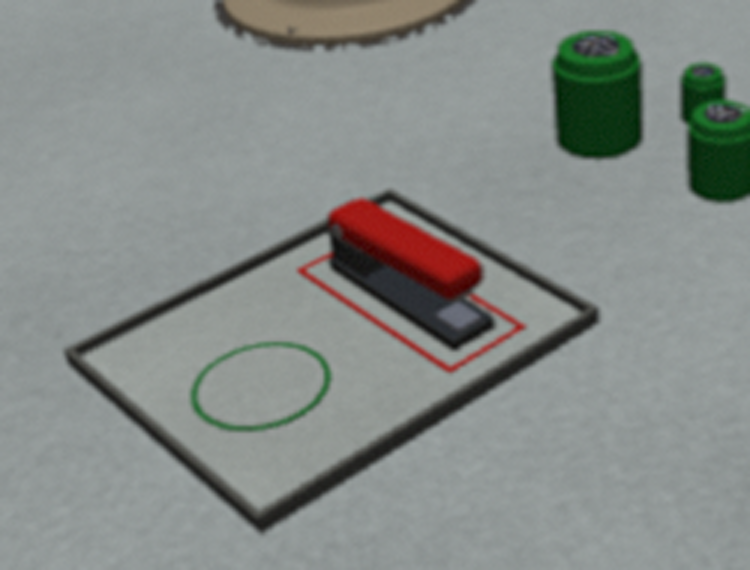

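View pics/w4.png

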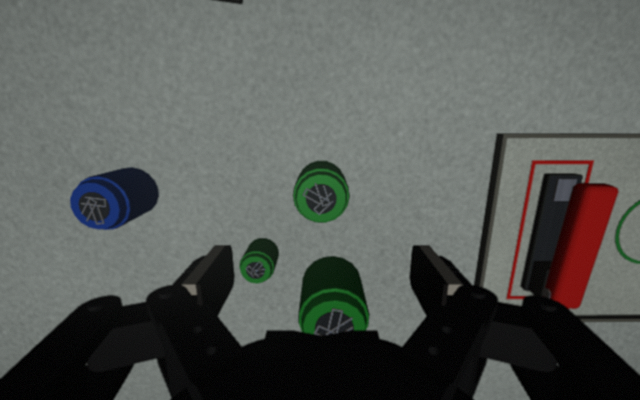

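The stapler stands inside the red rectangle. The wanted pot (diameter 49 mm) is at (321,192), between the jaws. I go down and grip it.

Emit:
carry_out([
  [[0,1,1,-30,0,0,0],[0,1,1,-60,0,0,0],[0,1,1,-90,0,0,0],[0,1,1,-115,0,0,0],[0,1,1,-132,0,0,0],[0,1,1,-142,0,0,0],[0,1,1,-145,0,0,0],[0,1,1,-145,0,0,0],[0.4,1,1,-145,0,0,0],[0.8,1,1,-145,0,0,0],[0.8,1,1,-145,0,0,0],[0.8,1,1,-145,0,0,0],[0.8,1,1,-145,0,0,0],[0.8,1,1,-145,0,0,0],[0.8,1,1,-145,0,0,0],[0.8,1,1,-145,0,0,0],[0.8,1,1,-145,0,0,0],[0.8,1,1,-145,0,0,0]],
])

```text
time_s: 11.2
position: [0.4629, 0.1257, 0.0344]
tool_rot: [[-0.95, 0.002, 0.313], [-0.313, -0.0, -0.95], [-0.002, -1.0, 0.001]]
ft_force: [-0.5, -0.9, 5.6]
grip_width: 0.0491
```

Emit:
carry_out([
  [[0.8,0,0,12,0,0,0],[0.8,0,0,35,0,0,0],[0.8,0,0,65,0,0,0],[0.8,0,0,90,0,0,0],[0.8,0,0,105,0,0,0],[0.8,0,0,110,0,0,0],[0.8,3,-15,110,0,0,0],[0.8,8,-45,110,0,0,0],[0.8,14,-80,110,0,0,0],[0.8,20,-115,110,0,0,0],[0.8,27,-150,110,0,0,0],[0.8,33,-185,110,0,0,0],[0.8,39,-220,110,0,0,0],[0.8,46,-255,110,0,0,0],[0.8,52,-290,110,0,0,0],[0.8,58,-320,110,0,0,0],[0.8,61,-342,110,0,0,0],[0.8,63,-353,110,0,0,0],[0.8,63,-353,110,0,0,0],[0.8,63,-353,110,0,0,0]],
])

```text
time_s: 12.87
position: [0.5251, -0.2264, 0.1428]
tool_rot: [[-0.95, -0.001, 0.312], [-0.312, 0.001, -0.95], [0.001, -1.0, -0.001]]
ft_force: [-0.6, -0.1, -1.5]
grip_width: 0.0494
```

Emit:
carry_out([
  [[0.8,0,0,-12,0,0,0],[0.8,0,0,-35,0,0,0],[0.8,0,0,-60,0,0,0],[0.8,0,0,-80,0,0,0],[0.8,0,0,-92,0,0,0],[0.8,0,0,-98,0,0,0],[0.8,0,0,-98,0,0,0],[0.8,0,0,-98,0,0,0]],
])

```text
time_s: 13.53
position: [0.5257, -0.2264, 0.046]
tool_rot: [[-0.95, 0.0, 0.313], [-0.313, -0.0, -0.95], [-0.0, -1.0, 0.0]]
ft_force: [0.3, -0.6, -0.5]
grip_width: 0.0488
```

Run:
```python
from m import *
d=save('scene','s5.png')
cv2.imwrite('pics/s5c.png',cv2.resize(d['img'][130:320,110:360,::-1],(750,570),interpolation=cv2.INTER_CUBIC))
```

```text
(no output)
```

View pics/s5c.png

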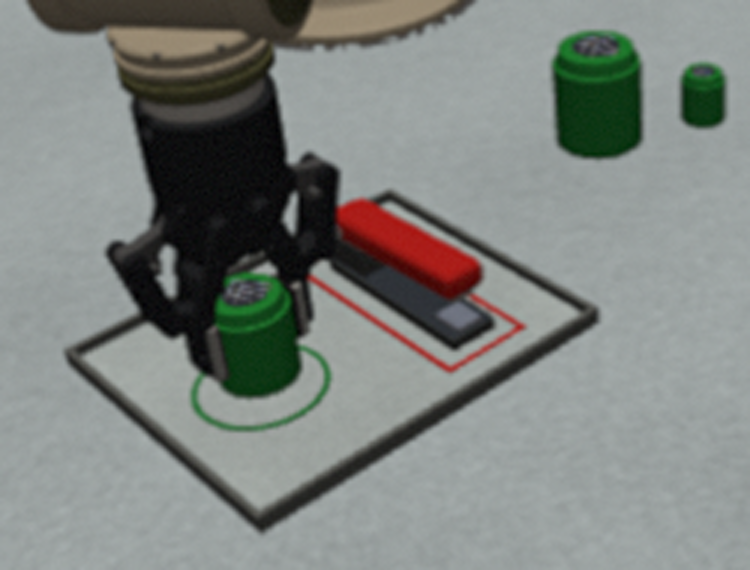

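The pot hangs upright above the circle, its base at about (258,385) in the crop. I lower it to contact.

Emit:
carry_out([
  [[0.8,0,-1,-3,0,0,0],[0.8,0,-1,-5,0,0,0],[0.8,0,-1,-7,0,0,0],[0.8,0,-1,-7.5,0,0,0],[0.8,0,-1,-7.5,0,0,0],[0.8,0,-1,-7.5,0,0,0],[0.8,0,-1,-7.5,0,0,0]],
])

```text
time_s: 14.17
position: [0.5256, -0.2284, 0.0385]
tool_rot: [[-0.95, 0.001, 0.312], [-0.312, -0.0, -0.95], [-0.0, -1.0, 0.001]]
ft_force: [-1.9, 1.2, 5.8]
grip_width: 0.0489
```

Contact at the expected height, so I release and retreat.

Emit:
carry_out([
  [[0.5,0,0,0.5,0,0,0],[0.2,0,0,0.5,0,0,0],[0,0,0,0.5,0,0,0],[0,0,0,0.5,0,0,0],[0,0,0,0.5,0,0,0],[0,0,0,0.5,0,0,0],[0,0,0,0.5,0,0,0],[0,0,0,0.5,0,0,0],[0,0,0,10,0,0,0],[0,0,0,30,0,0,0],[0,0,0,60,0,0,0],[0,0,0,90,0,0,0],[0,0,0,125,0,0,0],[0,0,0,160,0,0,0],[0,-80,-40,190,0,0,0],[0,-120,-75,200,0,0,0],[0,-150,-110,200,0,0,0],[0,-180,-145,200,0,0,0],[0,-200,-180,200,0,0,0],[0,-200,-180,200,0,0,0]],
])

```text
time_s: 15.83
position: [0.3407, -0.3889, 0.2378]
tool_rot: [[-0.95, 0.001, 0.313], [-0.313, -0.001, -0.95], [-0.0, -1.0, 0.001]]
ft_force: [1.1, -0.6, 0.0]
grip_width: 0.0853
```

Run:
```python
from m import *
d=save('scene','s6.png')
cv2.imwrite('pics/s6c.png',cv2.resize(d['img'][130:320,110:360,::-1],(750,570),interpolation=cv2.INTER_CUBIC))
t=save('top','t6.png')
cv2.imwrite('pics/t6c.png',cv2.resize(t['img'][120:300,340:540,::-1],(660,594),interpolation=cv2.INTER_CUBIC))
r,g=masks(t)
for c in comps(g):
    P=plane(t,c.reshape(-1,2),.05)[:,:2].astype('float32');print(cv2.boundingRect(c),cv2.minEnclosingCircle(P))
# expected base outlines
a=np.radians(18.2);R=np.array([[np.cos(a),-np.sin(a)],[np.sin(a),np.cos(a)]])
P=plane(d,[[110+455/3,130+348/3],[110+493/3,130+323/3]],.005)[:,:2];print('head in rect frame',(P-[.4855,-.1205])@R)
```

```text
(254, 264, 18, 17) ((0.37227094173431396, 0.15886305272579193), 0.01743142306804657)
(287, 262, 34, 35) ((0.35787433385849, 0.07945012301206589), 0.03347637876868248)
(433, 192, 13, 22) ((0.5081692337989807, -0.18687471747398376), 0.023805005475878716)
(447, 180, 25, 28) ((0.5257514715194702, -0.22907567024230957), 0.02790313959121704)
(434, 180, 9, 11) ((0.5431920289993286, -0.18609896302223206), 0.013233748264610767)
head in rect frame [[ 0.0646735  -0.01526212]
 [ 0.06273214  0.01694341]]
```

View pics/s6c.png

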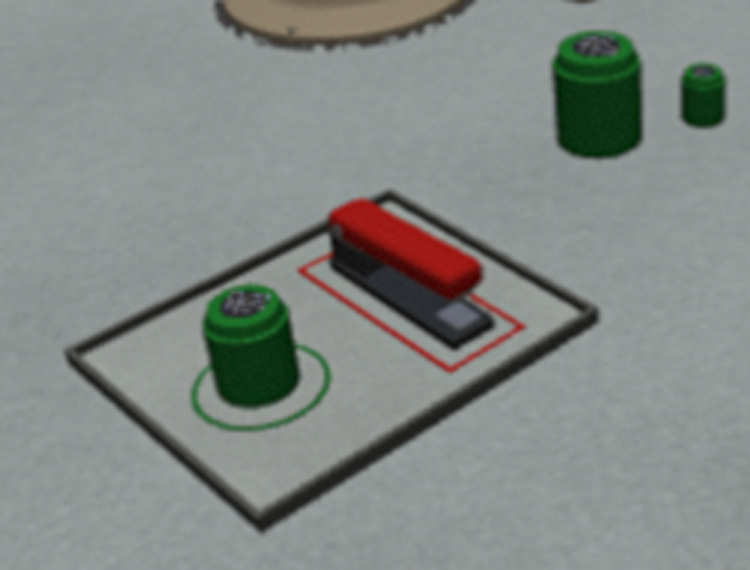

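View pics/t6c.png

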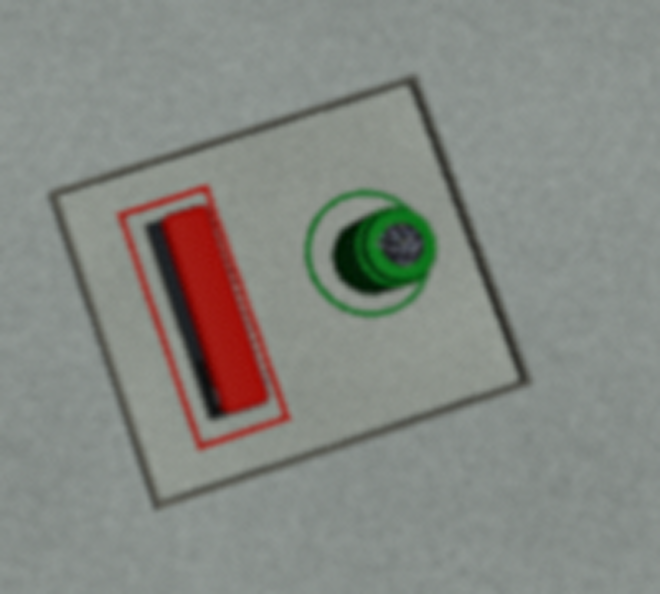

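Both look placed. In the scene view the pot seems to lean, so I check whether that is only perspective.

Run:
```python
from m import *
for f,o,s in(('s6.png',(110,130),3.),('t6.png',(340,120),3.3)):
    d=load(f);q=proj(d,[[.5258,-.2285,.004],[.5258,-.2285,.064]]);print(f,((q-o)*s).round())
    u=np.linspace(0,2*np.pi,12,endpoint=False);
    im=cv2.imread('pics/'+f.replace('.png','c.png'))
    for z,r in((.004,.025),(.054,.025)):
        for p in (proj(d,[[.5258+r*np.cos(x),-.2285+r*np.sin(x),z] for x in u])-o)*s: cv2.circle(im,tuple(int(v) for v in p.round()),2,(255,0,255),-1)
    cv2.imwrite('pics/chk_'+f,im)
```

```text
s6.png [[260. 384.]
 [243. 302.]]
t6.png [[369. 254.]
 [403. 240.]]
```

View pics/chk_s6.png

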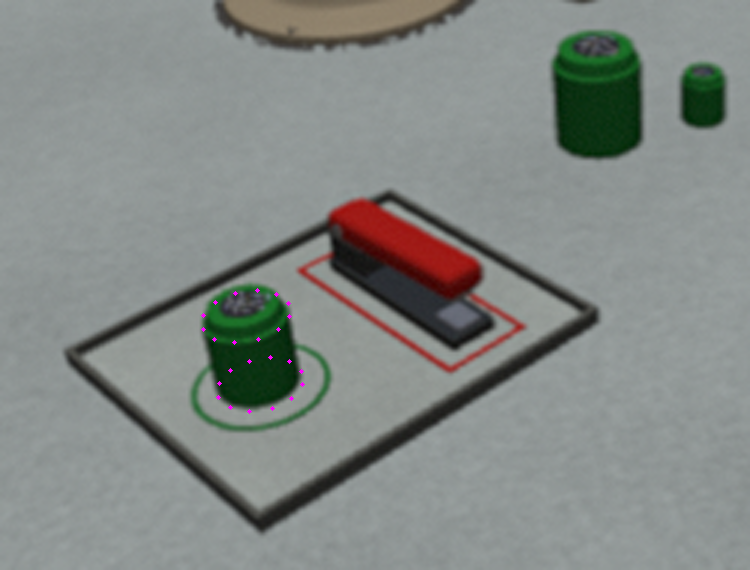

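View pics/chk_t6.png

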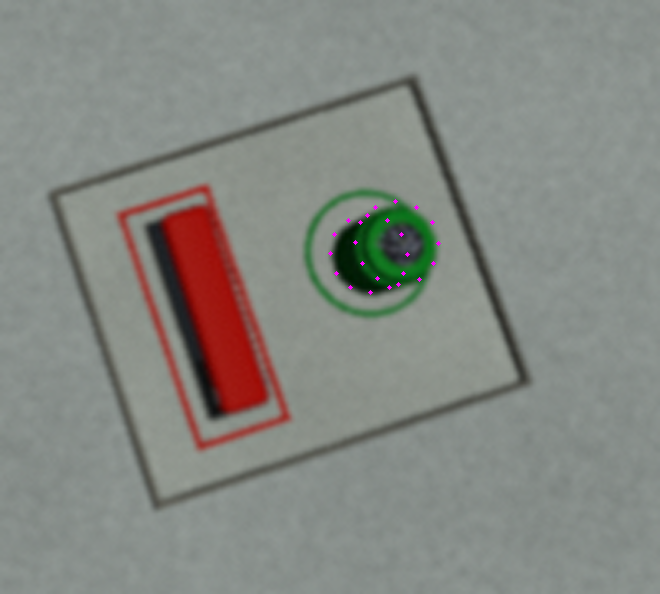

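The pot matches an upright one at the circle's centre (base at about (260,384) in the scene crop), and the stapler lies inside its line. I hand in.

Run:
```python
from h import *
s=env.observe();print(s['time_s'],s['position'],s['ft_force'],np.abs(s['qvel']).max());print(env.close_job())
```

```text
15.9333 [ 0.33907195 -0.3919645   0.23743838] [ 0.53312162  0.54633171 -0.17095132] 5.427778615877732
the job is handed in; nothing more can be done
None
```

I placed the red stapler in the red rectangle first, then the 50 mm green pot in the green circle. I let go of both and handed the job in at about 16 s of the 58 s allowed.

- **Stapler:** the last pictures show it standing on its base and lying along the rectangle. It is centred to about 2 mm, with roughly 10 mm clear on every side.
- **Pot:** it looked slightly tilted in the scene view. Projecting an upright pot at the circle's centre into both views matched the pictures to about 1–2 mm, so it stands upright and inside the line.
- **Look-alikes:** the gripper did not touch any of them. The large and small green pots are where they were. I did not re-measure the black stapler, the blue pot or the tape at the end.
- **Forces:** the highest wrist force reading was about 13 N, when the stapler touched the tray floor.
- **Hand-in:** the gripper was open and clear of everything. The arm was still settling slightly, at about 5 degrees/s.

No check failed. The two views disagreed by 2–4 mm on some points, which is well within the room around each item.

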